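# Heft sealed tins and pack the full and the short ones apart

## Robot

A 6-joint arm with a two-finger parallel gripper is mounted at the origin on the work surface. World frame = base frame: x ahead of the robot, y to its left, z up, the work surface at z = 0. Lengths are in m, angles in rad, forces in N, time in s.
With the tool pointing down it reaches from about 0.225 to 0.725 m from the base axis. Payload 3.1 kg.
Tool frame: the origin (TCP) lies at the very end of the fingers, on their centre line; the grasp point (between the pads) lies 19 mm behind it (r.grip_depth is the z of the grasp point in the tool frame, in m); z points along the fingers, y is the line along which they close (so a half turn about z gives the same grasp; the last joint's range is limited). The gripper opens to 85 mm and grips with 20 to 120 N. Pads are 22 mm wide; open, the fingers measure 114 mm over their backs; the gripper's body (76 mm by 85 mm) begins 54 mm behind the grasp point. The pads swing forward as they close: fully open they stand 13 mm farther back than shut.
Start: joints at [1.095, 0.048, 0.099, 1.622, 0, 1.443], TCP at [0.179, 0.494, 0.231] pointing down, gripper open.
Joint ranges: [-2.91, 2.91], [-0.99, 1.94], [-1.21, 1.42], [-2.12, 2.29], [-1.49, 1.47], [-3.14, 3.14]. Speed limits (rad/s): [2.79, 2.79, 3.14, 3.14, 3.14, 3.14].

## Interface

Orientations are given as a unit quaternion [w, x, y, z].
In Python, from workcell import r, vision gives the robot as it stands.
- The arm moves only by the shell command python3 -m crank 'ROWS' [FORCE]. ROWS is JSON, a list of rows, each a list of 7 numbers: the shift along the world's x, y, z scaled (see below), then the turn, a rotation vector about the world's x, y, z scaled (see below), then the opening, from -1 (shut) to 1 (fully open). A call has 1 to 12 rows; each row is the pose to reach, as a shift and turn from the pose commanded when the call began, turning the shorter way round; what a row does not reach only later rows make up. The controller multiplies each number of a shift by 0.3 m and each number of a turn by pi rad. A row lasts 1/10 s, in which the tool goes at most 50 mm and 8.59 degrees, less where a joint would pass 70% of its speed; a pose out of reach is approached as far as the arm can. A call with a number of a shift or a turn outside -1 to 1 is refused whole. A call with a gripper value outside its range is refused whole. The fingers move at their own pace and stop on an object; FORCE is the grip in N (left out, the last holds). Time passes only in rows, so rows that repeat a pose let the fingers close. It gives the time, the measured TCP pose, the force, the opening and the grip force at its end, in the units of the state.
- r.read_state(): the state, without advancing time (a new reading comes with each control period).
- vision.camera(name): name is "scene" or "side" or "wrist"; returns (picture, depth): 420x560x3 uint8, red, green, blue; 420x560 float32, m along the optical axis (not along the pixel's ray), 0 where there is no reading.
- vision.get_calibration(name): a dict with "mtx" (3x3 intrinsics, pixels), "rvec" (rotation vector, rad) and "tvec" (3), from world to camera coordinates, as OpenCV has them; the wrist camera has in their place "hand_eye" (4x4, takes a point from camera to tool coordinates, whose origin is the TCP and whose axes are the flange's). Camera axes: x right, y down, z forward; pixel columns grow to the right and rows downward; lengths in m; the calibration is good to about 2 mm. A picture is of the moment at which its call begins: read the wrist's pose just before it. get_calibration takes no time and is no camera call.
- r.job_done(): hands the job in; it is judged then, once.
The state is a dict: "t": time; "q": joint angles; "joint_velocities": joint speeds; "effort": joint torques, N m; "ee_pos": TCP position; "ee_rot": TCP orientation; "contact_force": force on the tool from outside, world axes, zero at the start; "wrist_torque": the same for the moment, N m; "finger_gap": finger opening in m; "grip_force": force on a finger pad.
Only numpy, scipy, OpenCV 4.12 (cv2) and the standard library are available. Lean on these libraries where they do the work, as an engineer would, in place of code of your own. Each camera call takes 0.05 s, during which the arm holds its last target. There are 200 camera calls.

## Task

The filler has been under-filling: a full tin of chestnut puree weighs about 560 g, and anything under 400 g is short. Take the two tall sealed tins one at a time: lift the tin just clear of the infeed tray, hold it still a moment to feel its weight, then stand it in a free cell of the cardboard tray if it is full (400 g or more) or of the steel rework pan if it is short, and only then lift the other one. The cell inserts sit loosely, so feel each tin gently down between the boards until it stands upright on the tray's floor, never forcing or dropping it, and leave everything else where it is.

Things in the scene. Friction and masses are not known exactly. Their poses are not given: they have to be found in the camera images.
- tin_a_center (a point): A plain steel sealed tin, upright on the infeed tray: cylinder 65 mm in diameter, 115 mm tall, bottom edge rounded by 2.5 mm. This point is its centre, 57.5 mm above its base; z is its axis. Its weight is hidden and differs each time, 220 to 580 g, independent of the other tin's (both may be full, or both short).
- tin_b_center (a point): The other tin, outwardly the same as tin_a; same point and axes, its own hidden weight.
- infeed: Flat aluminium infeed tray, fixed, 260 (x) x 240 (y) mm, floor 4 mm thick, rim 12 mm high. Origin: centre of its underside, at table height. The two tall tins and one jar stand on its floor, 4 mm above the origin.
- full_tray: Corrugated cardboard tray for full tins, fixed: outside 90 (x) x 188 (y) mm, inside 82 x 180, sides 36 to 42 mm high, floor 4 mm thick. Origin: centre of its underside, at table height; y along its length. A tin standing in it has its centre 61.5 mm above the origin. In it sits a loose insert with two free cells (see full_tray_mid).
- full_tray_mid (a point): Middle of the cardboard tray's floor, axes as the tray's. The insert: boards 4 mm thick, 45 mm tall from the floor, making two cells 72 x 72 mm, centres 38 mm either side of the insert's middle along y, centred along x. The insert's middle lies up to 11.5 mm along +y or -y from this point; where is NOT reported: see or feel it. It shifts along y only if pushed with over 6 N.
- rework_pan: Stainless steel pan for short tins, a wire handle standing out 20 mm at each end, fixed: outside 90 (x) x 188 (y) mm, inside 82 x 180, sides 36 mm high, floor 4 mm thick. Origin: centre of its underside, at table height; y along its length. A tin standing in it has its centre 61.5 mm above the origin. In it sits a loose white insert with two free cells (see rework_pan_mid).
- rework_pan_mid (a point): Middle of the steel pan's floor, axes as the tray's. The insert: boards 4 mm thick, 45 mm tall from the floor, making two cells 72 x 72 mm, centres 38 mm either side of the insert's middle along y, centred along x. The insert's middle lies up to 11.5 mm along +y or -y from this point; where is NOT reported: see or feel it. It shifts along y only if pushed with over 6 N.
- jar_a: Bystander: amber glass jar with brass lid, 66 mm across, 72 mm tall, standing on the far part of the infeed tray. Origin: centre of its underside.
- jar_b: Bystander: the same kind of jar, on the table. Origin: centre of its underside.
- label_roll: Bystander: roll of paper labels lying flat, 110 mm across, 50 mm tall. Origin: centre of its underside.
- flat_tin: Bystander: low brass-coloured tin, 87 mm across, 32 mm tall. Origin: centre of its underside.
- box_knife: Bystander: box knife lying flat, 180 mm long, 24 mm wide, 20 mm tall. Origin: centre of its underside.

How it is judged:
On the way, in this order (a step that is already met when the one before it is completed fails the run):
1. a first tin hangs still in the fingers, 3 to 50 mm clear over the infeed tray (((z of tin_a_center in the frame of infeed between 0.0645 and 0.1115 m and x of tin_a_center in the frame of infeed between -0.15 and 0.15 m and y of tin_a_center in the frame of infeed between -0.15 and 0.15 m and contact force between tin_a and infeed below 0.02 N and contact force between tin_a and the fingers above 0.5 N and linear speed of tin_a below 0.02 m/s) or (z of tin_b_center in the frame of infeed between 0.0645 and 0.1115 m and x of tin_b_center in the frame of infeed between -0.15 and 0.15 m and y of tin_b_center in the frame of infeed between -0.15 and 0.15 m and contact force between tin_b and infeed below 0.02 N and contact force between tin_b and the fingers above 0.5 N and linear speed of tin_b below 0.02 m/s))), for 0.3 s.
2. with the first tin standing in a cell, the second hangs still in the fingers, 3 to 50 mm clear over the infeed tray (((z of tin_b_center in the frame of infeed between 0.0645 and 0.1115 m and x of tin_b_center in the frame of infeed between -0.15 and 0.15 m and y of tin_b_center in the frame of infeed between -0.15 and 0.15 m and contact force between tin_b and infeed below 0.02 N and contact force between tin_b and the fingers above 0.5 N and linear speed of tin_b below 0.02 m/s and ((z of tin_a_center in the frame of full_tray between 0.0575 and 0.0655 m and x of tin_a_center in the frame of full_tray between -0.012 and 0.012 m and y of tin_a_center in the frame of full_tray between -0.065 and 0.065 m and angle between tin_a's own z axis and vertical below 0.08 rad) or (z of tin_a_center in the frame of rework_pan between 0.0575 and 0.0655 m and x of tin_a_center in the frame of rework_pan between -0.012 and 0.012 m and y of tin_a_center in the frame of rework_pan between -0.065 and 0.065 m and angle between tin_a's own z axis and vertical below 0.08 rad))) or (z of tin_a_center in the frame of infeed between 0.0645 and 0.1115 m and x of tin_a_center in the frame of infeed between -0.15 and 0.15 m and y of tin_a_center in the frame of infeed between -0.15 and 0.15 m and contact force between tin_a and infeed below 0.02 N and contact force between tin_a and the fingers above 0.5 N and linear speed of tin_a below 0.02 m/s and ((z of tin_b_center in the frame of full_tray between 0.0575 and 0.0655 m and x of tin_b_center in the frame of full_tray between -0.012 and 0.012 m and y of tin_b_center in the frame of full_tray between -0.065 and 0.065 m and angle between tin_b's own z axis and vertical below 0.08 rad) or (z of tin_b_center in the frame of rework_pan between 0.0575 and 0.0655 m and x of tin_b_center in the frame of rework_pan between -0.012 and 0.012 m and y of tin_b_center in the frame of rework_pan between -0.065 and 0.065 m and angle between tin_b's own z axis and vertical below 0.08 rad))))), for 0.3 s.
At the end, for the whole second after the job is handed in: Both tins stand at rest, upright within 4.5 degrees, base within 4 mm of the floor in a cell: of the cardboard tray if 400 g or more, of the steel pan if less (within 40 g of 400 g either will do; read as weight on the tray: over 3.53 N in cardboard, under 4.32 N in steel) (((z of tin_a_center in the frame of full_tray between 0.0575 and 0.0655 m and x of tin_a_center in the frame of full_tray between -0.012 and 0.012 m and y of tin_a_center in the frame of full_tray between -0.065 and 0.065 m and angle between tin_a's own z axis and vertical below 0.08 rad and contact force between tin_a and full_tray above 3.53 N) or (z of tin_a_center in the frame of rework_pan between 0.0575 and 0.0655 m and x of tin_a_center in the frame of rework_pan between -0.012 and 0.012 m and y of tin_a_center in the frame of rework_pan between -0.065 and 0.065 m and angle between tin_a's own z axis and vertical below 0.08 rad and contact force between tin_a and rework_pan below 4.32 N)) and ((z of tin_b_center in the frame of full_tray between 0.0575 and 0.0655 m and x of tin_b_center in the frame of full_tray between -0.012 and 0.012 m and y of tin_b_center in the frame of full_tray between -0.065 and 0.065 m and angle between tin_b's own z axis and vertical below 0.08 rad and contact force between tin_b and full_tray above 3.53 N) or (z of tin_b_center in the frame of rework_pan between 0.0575 and 0.0655 m and x of tin_b_center in the frame of rework_pan between -0.012 and 0.012 m and y of tin_b_center in the frame of rework_pan between -0.065 and 0.065 m and angle between tin_b's own z axis and vertical below 0.08 rad and contact force between tin_b and rework_pan below 4.32 N)) and linear speed of each of tin_a, tin_b below 0.01 m/s); the robot touches nothing.
It fails at once if a tin is pressed, rammed or dropped onto a packing tray, pan or its insert with more than 40 N (contact force between any of tin_a, tin_b and full_tray above 40 N or contact force between any of tin_a, tin_b and rework_pan above 40 N).
It fails at once if the hand presses on a tray or its insert with more than 40 N (contact force between any of the fingers, the arm and full_tray above 40 N or contact force between any of the fingers, the arm and rework_pan above 40 N).
It fails at once if a tin is tipped by more than 25 degrees (angle between any of tin_a, tin_b's own z axis and vertical above 0.44 rad).
It fails at once if a bystander (jar, label roll, flat tin, knife) is moved by more than 25 mm (distance of any of jar_a, jar_b, label_roll, flat_tin, box_knife from where it was at the start of the episode above 0.025 m).
It also fails if it takes over 72 s, if anything falls off the work surface, if the arm or the gripper's body presses on something with over 40 N, if the wrist force passes 120 N, or if a joint passes its speed limit or range.

## Working session

There is one attempt and no reset: what is moved stays moved. The work goes in short steps, Python scripts to look and compute and a shell command to move; the robot and the scene stay as the last step left them, time stands still between calls to the robot, and variables do not carry over. Pictures are saved under pics/ and viewed, at most 10 in all, crops included, and the job is handed in when it is done.

```bash
mkdir -p pics
cat > h.py <<'E'
from workcell import r, vision
import numpy as np, cv2
from scipy.spatial.transform import Rotation as R
def cam(name):
    s=r.read_state(); im,d=vision.camera(name); c=vision.get_calibration(name); K=np.array(c['mtx'])
    if name=='wrist':
        q=s['ee_rot']; T=np.eye(4); T[:3,:3]=R.from_quat([q[1],q[2],q[3],q[0]]).as_matrix(); T[:3,3]=s['ee_pos']
        M=T@np.array(c['hand_eye'])
    else:
        W=np.eye(4); W[:3,:3]=cv2.Rodrigues(np.array(c['rvec'],float))[0]; W[:3,3]=np.ravel(c['tvec']); M=np.linalg.inv(W)
    return im,d,K,M
def world(d,K,M):
    v,u=np.mgrid[:d.shape[0],:d.shape[1]]
    P=np.stack([(u-K[0,2])/K[0,0]*d,(v-K[1,2])/K[1,1]*d,d],-1)@M[:3,:3].T+M[:3,3]
    P[d<=0]=np.nan
    return P
def ray(u,v,K,M,z):
    w=M[:3,:3]@np.array([(u-K[0,2])/K[0,0],(v-K[1,2])/K[1,1],1]); o=M[:3,3]
    return o+w*(z-o[2])/w[2]
def save(n,im): cv2.imwrite(f'pics/{n}.png',im[...,::-1])
E
python3 - <<'E'
from h import *
s=r.read_state(); print(s, r.grip_depth)
for n in('scene','side'):
    im,d,K,M=cam(n); save(n,im); np.savez(f'{n}.npz',im=im,d=d,K=K,M=M); print(n,M[:3,3],M[:3,2])
a=[cv2.imread(f'pics/{n}.png') for n in('scene','side')]
E
```

```text
{'t': 0.0, 'q': array([1.09519148e+00, 4.87400019e-02, 9.75818403e-02, 1.62197791e+00,
       2.81240730e-07, 1.44299839e+00]), 'joint_velocities': array([ 0.00031805,  0.00085627,  0.00107825, -0.00018815,  0.00113056,
        0.00103178]), 'effort': array([-1.42873591e-04, -3.38786602e+01,  3.20013213e+01,  2.03486398e-02,
       -1.43180287e-04,  1.04844048e-06]), 'ee_pos': array([0.17867022, 0.49301697, 0.23011471]), 'ee_rot': array([-3.47756336e-04,  1.73028118e-01,  9.84916190e-01, -1.11699057e-03]), 'contact_force': array([-0.0630732 , -0.03878655, -1.22125976]), 'wrist_torque': array([-0.00812162, -0.00813258,  0.01662096]), 'grip_force': 0.0, 'finger_gap': 0.08526111245529902} -0.0187
scene [ 1.2022916  -0.00868726  0.8785806 ] [-6.24461926e-01 -2.68932252e-05 -7.81055249e-01]
side [ 0.01486128 -0.85743821  0.88761403] [ 0.43485627  0.64225274 -0.63119841]
```

View pics/scene.png

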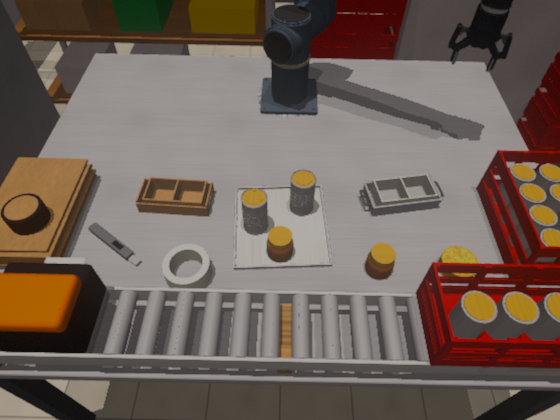

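View pics/side.png

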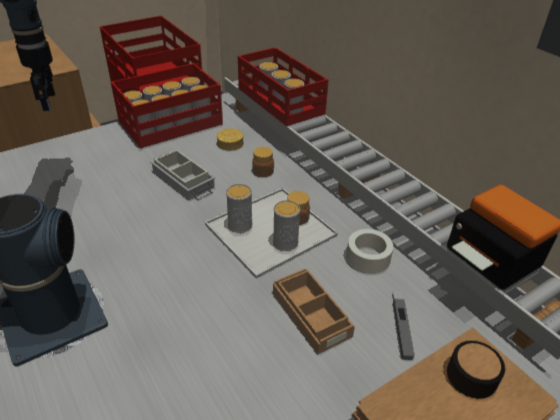

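The scene view shows the tins with lids at about (255,197) and (303,178), the cardboard tray at (176,196), the steel pan at (402,194), and a jar at (280,240) close to the tins.

Run:
```python
from h import *
for n in('scene','side'):
    f=np.load(n+'.npz'); d=f['d'];K=f['K'];M=f['M'];P=world(d,K,M)
    z=P[...,2]
    m=((abs(z-0.119)<0.006)&(P[...,0]>0.2)&(P[...,0]<.62)&(abs(P[...,1])<.2)).astype('uint8')
    k,l,st,c=cv2.connectedComponentsWithStats(m)
    for i in range(1,k):
        if st[i,4]>60:
            p=P[l==i]; print(n,'tin',c[i],st[i,4],p.min(0),p.max(0),(p.min(0)+p.max(0))/2)
    hi=((z>.02)&(z<.06)&(P[...,0]>0.2)&(P[...,0]<.65)&(abs(P[...,1])<.45)).astype('uint8')
    k,l,st,c=cv2.connectedComponentsWithStats(hi)
    for i in range(1,k):
        if st[i,4]>150:
            p=P[l==i]; rc=cv2.minAreaRect(p[:,:2].astype('float32')); print(n,'obj',c[i],st[i,4],rc,p[:,2].max())
    for nm in ([(120,165,230,230),(350,165,450,225)] if n=='scene' else []):
        x0,y0,x1,y1=nm; q=P[y0:y1,x0:x1].reshape(-1,3); q=q[(q[:,2]>.03)&(q[:,2]<.06)]
        print(nm,cv2.minAreaRect(q[:,:2].astype('float32')))
```

```text
scene tin [302.485  179.2975] 400 [0.46299321 0.00466895 0.11310434] [0.52782498 0.06747918 0.12129928] [0.49540909 0.03607406 0.11720181]
scene tin [253.06843267 198.1214128 ] 453 [ 0.52921993 -0.11563145  0.11304784] [ 0.59392106 -0.05235307  0.12138614] [ 0.56157049 -0.08399226  0.11721699]
scene obj [401.91087231 192.47408344] 1582 ((0.45622915029525757, 0.31013065576553345), (0.1006014347076416, 0.22746461629867554), 10.559378623962402) 0.05205189043275982
scene obj [173.19631512 194.72871665] 1574 ((0.48303550481796265, -0.3037935793399811), (0.19153569638729095, 0.09240442514419556), 86.9757308959961) 0.053564109987479624
scene obj [300.76       205.66222222] 225 ((0.5118938088417053, 0.03501834720373154), (0.06356494873762131, 0.03254241496324539), 87.56074523925781) 0.05993348327834214
scene obj [254.62331839 224.89686099] 223 ((0.5795143246650696, -0.08561648428440094), (0.06237991899251938, 0.02858012728393078), 84.84149169921875) 0.059942664918182564
scene obj [455.98076923 250.07051282] 156 ((0.6397234797477722, 0.4138229787349701), (0.020246664062142372, 0.0718295648694
[... 581 characters left out ...]
417211  0.11783537]
side obj [183.36308162 171.84820748] 1311 ((0.45260024070739746, 0.30975770950317383), (0.09843024611473083, 0.23240907490253448), 12.696242332458496) 0.054483164382709504
side obj [239.61290323 220.6344086 ] 279 ((0.4839859902858734, 0.01822238601744175), (0.030626852065324783, 0.060452573001384735), 58.984249114990234) 0.059926553457678056
side obj [285.74652778 238.28819444] 288 ((0.5498233437538147, -0.1019992008805275), (0.0304437093436718, 0.06109585613012314), 60.528255462646484) 0.05998430494385454
side obj [313.11613745 307.90387125] 2299 ((0.4802216589450836, -0.30343136191368103), (0.1923893690109253, 0.09155437350273132), 87.60726928710938) 0.05444127831825529
```

Run:
```python
from h import *
print(vision.get_calibration('wrist'))
for n in('scene','side'):
    f=np.load(n+'.npz'); P=world(f['d'],f['K'],f['M']); z=P[...,2]
    p=P[(abs(z-.076)<.004)&(P[...,0]>.56)&(P[...,0]<.7)&(abs(P[...,1])<.1)]; p=p[np.hypot(p[:,0]-.561,p[:,1]+.084)>.042]
    print('jar',p.min(0),p.max(0))
    for nm,c,yaw in(('full',(.482,-.3037),-3),('pan',(.456,.309),10)):
        a=np.radians(yaw); q=P[(z>.0445)&(z<.056)]
        dx=q[:,0]-c[0];dy=q[:,1]-c[1]; x=dx*np.cos(a)+dy*np.sin(a); y=-dx*np.sin(a)+dy*np.cos(a)
        m=(abs(x)<.03)&(abs(y)<.1); print(n,nm,np.histogram(y[m],bins=np.arange(-.1,.1,.004)))
```

```text
{'mtx': array([[324.25794003,   0.        , 274.91668188],
       [  0.        , 324.25794003, 205.55258812],
       [  0.        ,   0.        ,   1.        ]]), 'hand_eye': array([[ 3.67495612e-05, -9.46246992e-01, -3.23444938e-01,
         8.31114937e-02],
       [ 9.99999989e-01, -1.15330774e-05,  1.47359550e-04,
        -1.15391827e-03],
       [-1.43168847e-04, -3.23444940e-01,  9.46246982e-01,
        -1.41347067e-01],
       [ 0.00000000e+00,  0.00000000e+00,  0.00000000e+00,
         1.00000000e+00]])}
jar [ 0.61074277 -0.04747219  0.07201498] [0.67072415 0.00932154 0.07963341]
scene full (array([ 0,  0,  1,  0,  0,  1, 21, 18,  0,  0,  0,  0,  0,  0,  0,  0,  0,
        0,  0,  0,  0,  0,  0,  0,  0, 22, 14,  0,  0,  0,  0,  0,  0,  0,
        0,  0,  0,  0,  0,  0,  0,  0,  0,  0, 30,  5,  0,  1,  1]), array([-1.00000000e-01, -9.60000000e-02, -9.20000000e-02, -8.80000000e-02,
       -8.40000000e-02, -8.00000000e-02, -7.60000000e-02, -7.20000000e-02,
       -6.80000000e-02, -6.40000000e-02, -6.00000000e-02, -5.60000000e-02,
       -5.20000000e-02, -4.80000000e-02, -4.400000
[... 3562 characters left out ...]
0e-02, -4.80000000e-02, -4.40000000e-02, -4.00000000e-02,
       -3.60000000e-02, -3.20000000e-02, -2.80000000e-02, -2.40000000e-02,
       -2.00000000e-02, -1.60000000e-02, -1.20000000e-02, -8.00000000e-03,
       -4.00000000e-03,  8.32667268e-17,  4.00000000e-03,  8.00000000e-03,
        1.20000000e-02,  1.60000000e-02,  2.00000000e-02,  2.40000000e-02,
        2.80000000e-02,  3.20000000e-02,  3.60000000e-02,  4.00000000e-02,
        4.40000000e-02,  4.80000000e-02,  5.20000000e-02,  5.60000000e-02,
        6.00000000e-02,  6.40000000e-02,  6.80000000e-02,  7.20000000e-02,
        7.60000000e-02,  8.00000000e-02,  8.40000000e-02,  8.80000000e-02,
        9.20000000e-02,  9.60000000e-02]))
```

```bash
python3 -m crank '[[0.12,-0.08,0.15,0,0,-0.045,1],[0.24,-0.16,0.3,0,0,-0.09,1],[0.36,-0.24,0.35,0,0,-0.135,1],[0.48,-0.32,0.35,0,0,-0.18,1],[0.6,-0.4,0.35,0,0,-0.225,1],[0.7,-0.5,0.35,0,0,-0.27,1],[0.75,-0.57,0.35,0,0,-0.315,1],[0.78,-0.6,0.35,0,0,-0.339,1],[0.78,-0.6,0.35,0,0,-0.339,1],[0.78,-0.6,0.35,0,0,-0.339,1],[0.78,-0.6,0.35,0,0,-0.339,1]]'
python3 - <<'E'
from h import *
im,d,K,M=cam('wrist'); save('w1',im); np.savez('w1.npz',im=im,d=d,K=K,M=M); print(M)
E
```

```text
t: 1.2
ee_pos: [0.4122, 0.3142, 0.3362]
ee_rot: [-0.0, 0.648, 0.761, -0.0]
contact_force: [0.6, -0.6, -0.1]
finger_gap: 0.0856
grip_force: 0.0
[[ 9.87168652e-01  1.51283810e-01  5.11004993e-02  3.98872566e-01]
 [ 1.59680241e-01 -9.34203604e-01 -3.19007597e-01  3.95345831e-01]
 [-5.22414123e-04  3.23074040e-01 -9.46373548e-01  4.77530695e-01]
 [ 0.00000000e+00  0.00000000e+00  0.00000000e+00  1.00000000e+00]]
```

View pics/w1.png

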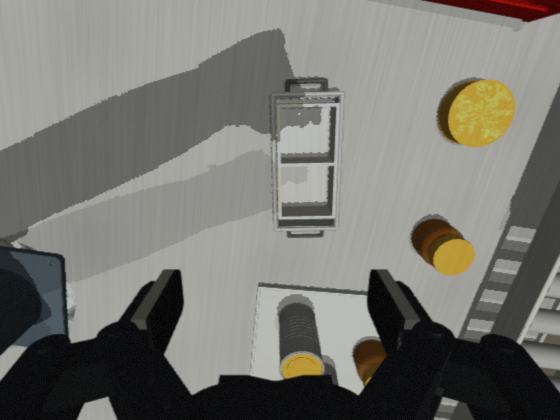

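The wrist view shows the steel pan with its insert's boards at rows ~103, 162 and 217, columns 275–338, and a tin lid at (301,367).

```bash
cat >> h.py <<'E'
def insert(P,c):
    z=P[...,2]; q=P[(z>.0445)&(z<.056)&(np.hypot(P[...,0]-c[0],P[...,1]-c[1])<.1)]
    rc=cv2.minAreaRect(q[:,:2].astype('float32')); (cx,cy),(w,h),a=rc
    a=np.radians(a+(0 if h>w else -90)); y=np.array([-np.sin(a),np.cos(a)])
    b=(q[:,:2]-[cx,cy]); yy=b@y; xx=b@np.array([np.cos(a),np.sin(a)])
    m=(abs(xx)<.03); g=[np.median(yy[m&(abs(yy-t)<.012)]) for t in(-.076,0,.076)]
    print('insert c',cx,cy,'size',w,h,'yaw',np.degrees(a),'boards',np.round(g,4),'n',len(q),'median top z',np.median(q[:,2]))
    for s in(-1,1): print(' cell',np.array([cx,cy])+(g[1]+.038*s)*y)
E
python3 - <<'E'
from h import *
for n in('w1','scene','side'):
    f=np.load(n+'.npz');P=world(f['d'],f['K'],f['M'])
    print(n); insert(P,(.456,.309))
    if n!='w1': insert(P,(.482,-.3037))
f=np.load('w1.npz');P=world(f['d'],f['K'],f['M']);z=P[...,2]
p=P[(abs(z-.119)<.006)&(np.hypot(P[...,0]-.4945,P[...,1]-.036)<.05)];print(p.min(0),p.max(0),cv2.minEnclosingCircle(p[:,:2].astype('float32')))
print(r.read_state()['contact_force'])
E
```

```text
w1
insert c 0.4549422562122345 0.3150234818458557 size 0.08025839179754257 0.15648917853832245 yaw 10.308459281921387 boards [-0.0753  0.0005  0.0763] n 1288 median top z 0.04765396593587398
 cell [0.46165824 0.2780988 ]
 cell [0.44805823 0.35287205]
scene
insert c 0.45546776056289673 0.314664751291275 size 0.08472288399934769 0.15849550068378448 yaw 10.844869613647461 boards [-0.0769 -0.0015  0.0746] n 344 median top z 0.047617575784351274
 cell [0.46290069 0.27586508]
 cell [0.44860125 0.35050774]
insert c 0.4816005825996399 -0.30144795775413513 size 0.18491967022418976 0.08600526303052902 yaw -2.9125442504882812 boards [-0.0746  0.0011  0.0766] n 395 median top z 0.04800611456331361
 cell [ 0.47972314 -0.33834932]
 cell [ 0.48358482 -0.26244749]
side
insert c 0.4551950991153717 0.3143317997455597 size 0.0852060467004776 0.16483795642852783 yaw 9.590032577514648 boards [-0.0769 -0.0005  0.0749] n 301 median top z 0.04842149303561083
 cell [0.46161692 0.27632348]
 cell [0.44895554 0.35126138]
insert c 0.4816504120826721 -0.30351048707962036 size 0.18409615755081177 0.08307451009750366 yaw -3.506256103515625 boards [-0.0738  0.0023  0.0778] n 586 median top z 0.048393243013095666
 cell [ 0.47946734 -0.33913951]
 cell [ 0.48411531 -0.26328177]
[0.46185802 0.01523221 0.11303486] [0.52597948 0.06973917 0.11985648] ((0.4940970242023468, 0.038380470126867294), 0.032675012946128845)
[0.5452886  0.06185913 0.71146198]
```

```bash
python3 -m crank '[[0.05,-0.15,-0.05,0,0,0,1],[0.1,-0.3,-0.1,0,0,0,1],[0.15,-0.45,-0.15,0,0,0,1],[0.2,-0.6,-0.25,0,0,0,1],[0.24,-0.75,-0.35,0,0,0,1],[0.27,-0.85,-0.45,0,0,0,1],[0.27,-0.9,-0.53,0,0,0,1],[0.27,-0.925,-0.6,0,0,0,1],[0.27,-0.925,-0.65,0,0,0,1],[0.27,-0.925,-0.65,0,0,0,1],[0.27,-0.925,-0.65,0,0,0,1]]'
cat >> h.py <<'E'
def weigh(n=12):
    F=[];E=[]
    for i in range(n):
        vision.camera('side'); s=r.read_state(); F.append(s['contact_force']); E.append(s['effort'])
    F=np.array(F); print('F',F.mean(0),'std',F.std(0),'E',np.mean(E,0)[1:4],'pos',s['ee_pos'],'t',s['t'],'gap',s['finger_gap'],s['grip_force'])
E
python3 - <<'E'
from h import *
weigh(10)
E
```

```text
t: 2.35
ee_pos: [0.4941, 0.0371, 0.1419]
ee_rot: [0.0, 0.648, 0.761, 0.0]
contact_force: [-0.5, -0.1, 0.6]
finger_gap: 0.0855
grip_force: 0.0
F [-0.01775093 -0.00991024 -0.15115966] std [0.48710528 0.5094009  0.75139267] E [-3.07262907e+01  3.19120495e+01 -3.14860118e-03] pos [0.49411893 0.0360753  0.14160518] t 2.85 gap 0.08551776904594352 0.0
```

```bash
python3 -m crank '[[0,0,-0.06,0,0,0,1],[0,0,-0.12,0,0,0,1],[0,0,-0.17,0,0,0,1],[0,0,-0.22,0,0,0,1],[0,0,-0.22,0,0,0,1],[0,0,-0.22,0,0,0,-1],[0,0,-0.22,0,0,0,-1],[0,0,-0.22,0,0,0,-1],[0,0,-0.22,0,0,0,-1],[0,0,-0.22,0,0,0,-1],[0,0,-0.22,0,0,0,-1],[0,0,-0.22,0,0,0,-1]]' 45
```

```text
t: 4.05
ee_pos: [0.495, 0.036, 0.0765]
ee_rot: [0.001, 0.649, 0.761, 0.001]
contact_force: [1.4, -0.3, 4.5]
finger_gap: 0.064
grip_force: 50.9
```

```bash
python3 -m crank '[[0,0,0.01,0,0,0,-1],[0,0,0.025,0,0,0,-1],[0,0,0.045,0,0,0,-1],[0,0,0.065,0,0,0,-1],[0,0,0.08,0,0,0,-1],[0,0,0.08,0,0,0,-1],[0,0,0.08,0,0,0,-1],[0,0,0.08,0,0,0,-1]]'
python3 - <<'E'
from h import *
weigh(20)
E
```

```text
t: 4.85
ee_pos: [0.4937, 0.0361, 0.0991]
ee_rot: [-0.0, 0.649, 0.761, -0.0]
contact_force: [0.8, -0.2, -3.8]
finger_gap: 0.0641
grip_force: 50.5
F [-0.00988102  0.1418422  -3.97267659] std [0.38515844 0.42317206 0.48518701] E [-3.30403808e+01  3.37164180e+01  3.66648139e-03] pos [0.49393267 0.03605563 0.09932768] t 5.85 gap 0.06415938556147796 50.539847016334534
```

Run:
```python
from h import *
weigh(30)
```

```text
F [-0.13296542  0.07631216 -4.08407796] std [0.46270522 0.4838496  0.45586218] E [-3.30343394e+01  3.37127770e+01  2.42230570e-03] pos [0.49395472 0.03605144 0.0993322 ] t 7.35 gap 0.06426037334416584 50.53856134414673
```

The measured weight is about 4.0 N (roughly 410 g), so this tin goes in the cardboard tray. I'll lift it clear and look at the tray from above.

```bash
python3 -m crank '[[0,0,0.12,0,0,0,-1],[0,0,0.26,0,0,0,-1],[0,-0.03,0.4,0,0,0,-1],[0,-0.12,0.5,0,0,0,-1],[0,-0.25,0.57,0,0,-0.02,-1],[0,-0.4,0.57,0,0,-0.04,-1],[-0.02,-0.55,0.57,0,0,-0.067,-1],[-0.04,-0.7,0.57,0,0,-0.067,-1],[-0.04,-0.83,0.57,0,0,-0.067,-1],[-0.04,-0.93,0.57,0,0,-0.067,-1],[-0.04,-0.97,0.57,0,0,-0.067,-1],[-0.04,-0.97,0.57,0,0,-0.067,-1]]'
python3 -m crank '[[0,0,0,0,0,0,-1],[0,0,0,0,0,0,-1]]'
python3 - <<'E'
from h import *
im,d,K,M=cam('wrist'); save('w2',im); np.savez('w2.npz',im=im,d=d,K=K,M=M)
insert(world(d,K,M),(.482,-.3037))
E
```

```text
t: 8.55
ee_pos: [0.4817, -0.2564, 0.2697]
ee_rot: [-0.0, 0.726, 0.687, -0.0]
contact_force: [-1.0, -0.1, -3.7]
finger_gap: 0.0638
grip_force: 52.2
t: 8.75
ee_pos: [0.4822, -0.2535, 0.2705]
ee_rot: [-0.0, 0.725, 0.689, 0.0]
contact_force: [0.1, 0.6, -3.9]
finger_gap: 0.064
grip_force: 52.2
insert c 0.48420578241348267 -0.24748876690864563 size 0.05047150328755379 0.0801432728767395 yaw 87.04923248291016 boards [   nan 0.0006    nan] n 559 median top z 0.04761287940710601
 cell [ 0.5215561  -0.24941403]
 cell [ 0.44565686 -0.24550172]
  return _methods._mean(a, axis=axis, dtype=dtype,
  ret = ret.dtype.type(ret / rcount)
```

View pics/w2.png

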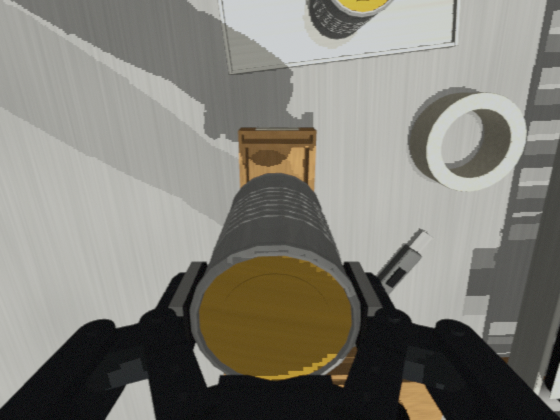

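The view shows the +y end of the cardboard tray's insert at (277,133); the held tin hides the rest. I can still get the insert's middle from that end board.

Run:
```python
from h import *
f=np.load('w2.npz');P=world(f['d'],f['K'],f['M']);z=P[...,2]
p=P[(abs(z-.313)<.006)&(np.hypot(P[...,0]-.482,P[...,1]+.2535)<.05)]
print(len(p),np.median(p[:,2]),cv2.minEnclosingCircle(p[:,:2].astype('float32')),p.min(0),p.max(0)); q=p[:,:2]
a=np.radians(-2.95);y=np.array([-np.sin(a),np.cos(a)])
z2=P[(z>.0445)&(z<.056)&(np.hypot(P[...,0]-.484,P[...,1]+.24)<.06)][:,:2]; s=z2@y
e=np.sort(s); top=e[int(.995*len(e))]; print('end board y', e[-5:],np.histogram(s,12)); print(np.array([.4815,-.3002])@y+.078)
```

```text
20426 0.3099913358115266 ((0.48237574100494385, -0.24793635308742523), 0.049660008400678635) [ 0.43278401 -0.28217933  0.30700262] [ 0.53187951 -0.22005299  0.31899389]
end board y [-0.19706511 -0.19703986 -0.19702986 -0.19702719 -0.19700601] (array([ 12,  28,  25,  32,  24,  31,  31,  20,  25,  30,  35, 266]), array([-0.2474777 , -0.24327172, -0.23906575, -0.23485978, -0.2306538 ,
       -0.22644783, -0.22224185, -0.21803588, -0.21382991, -0.20962393,
       -0.20541796, -0.20121198, -0.19700601]))
-0.1970220416116747
```

```bash
python3 -m crank '[[0,-0.1,-0.05,0,0,0,-1],[-0.008,-0.2,-0.12,0,0,0,-1],[-0.008,-0.27,-0.22,0,0,0,-1],[-0.008,-0.283,-0.33,0,0,0,-1],[-0.008,-0.283,-0.42,0,0,0,-1],[-0.008,-0.283,-0.467,0,0,0,-1],[-0.008,-0.283,-0.467,0,0,0,-1],[-0.008,-0.283,-0.467,0,0,0,-1],[-0.008,-0.283,-0.467,0,0,0,-1]]'
python3 - <<'E'
from h import *
weigh(4)
im,d,K,M=cam('side'); im2=cam('scene')[0]; s=np.hstack([cv2.resize(im[260:380,240:380],(400,343)),cv2.resize(im2[130:230,120:240],(400,343))]); save('s3',s)
E
```

```text
t: 9.7
ee_pos: [0.4809, -0.3405, 0.1329]
ee_rot: [0.002, 0.725, 0.689, 0.0]
contact_force: [-0.4, -0.0, -3.9]
finger_gap: 0.0641
grip_force: 52.2
F [ 0.1934275  -0.06802891 -3.69116781] std [0.43422276 0.53563499 0.31821747] E [-4.22280246e+01  3.39029494e+01 -1.11813892e-02] pos [ 0.48031792 -0.34040393  0.13189584] t 9.9 gap 0.06407172862082244 52.21625804901123
```

View pics/s3.png

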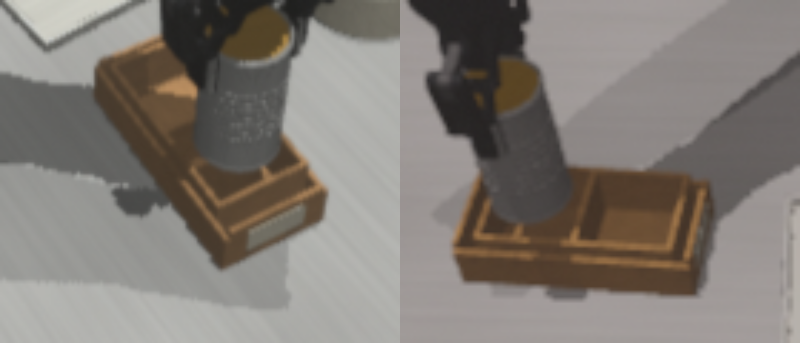

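Side and scene crops show the tin hanging upright over the far cell. Lowering it slowly past the board tops.

```bash
python3 -m crank '[[-0.002,0.003,-0.015,0,0,0,-1],[-0.002,0.003,-0.028,0,0,0,-1],[-0.002,0.003,-0.038,0,0,0,-1],[-0.002,0.003,-0.048,0,0,0,-1],[-0.002,0.003,-0.055,0,0,0,-1],[-0.002,0.003,-0.055,0,0,0,-1]]'
```

```text
t: 10.6
ee_pos: [0.4786, -0.3387, 0.113]
ee_rot: [-0.001, 0.725, 0.688, -0.0]
contact_force: [0.8, 0.5, -3.6]
finger_gap: 0.0639
grip_force: 52.2
```

```bash
python3 -m crank '[[0,0,-0.02,0,0,0,-1],[0,0,-0.04,0,0,0,-1],[0,0,-0.06,0,0,0,-1],[0,0,-0.08,0,0,0,-1],[0,0,-0.095,0,0,0,-1],[0,0,-0.105,0,0,0,-1],[0,0,-0.105,0,0,0,-1]]'
```

```text
t: 11.3
ee_pos: [0.4786, -0.3386, 0.0814]
ee_rot: [-0.001, 0.725, 0.688, -0.0]
contact_force: [-0.2, -0.2, -4.4]
finger_gap: 0.0642
grip_force: 52.2
```

Still hanging free. Feeling for the floor in 1 mm steps.

```bash
python3 -m crank '[[0,0,-0.005,0,0,0,-1],[0,0,-0.01,0,0,0,-1],[0,0,-0.013,0,0,0,-1],[0,0,-0.013,0,0,0,-1],[0,0,-0.013,0,0,0,-1]]'; python3 -m crank '[[0,0,-0.003,0,0,0,-1],[0,0,-0.003,0,0,0,-1],[0,0,-0.003,0,0,0,-1]]'
```

```text
t: 11.8
ee_pos: [0.479, -0.339, 0.0784]
ee_rot: [0.0, 0.725, 0.688, -0.0]
contact_force: [-0.4, 0.2, -3.1]
finger_gap: 0.0642
grip_force: 52.2
t: 12.1
ee_pos: [0.4789, -0.3389, 0.0774]
ee_rot: [-0.0, 0.725, 0.688, -0.0]
contact_force: [-0.1, 1.0, -3.7]
finger_gap: 0.0641
grip_force: 52.2
```

```bash
python3 -m crank '[[0,0,-0.003,0,0,0,-1],[0,0,-0.003,0,0,0,-1],[0,0,-0.003,0,0,0,-1]]';  python3 -m crank '[[0,0,-0.003,0,0,0,-1],[0,0,-0.003,0,0,0,-1],[0,0,-0.003,0,0,0,-1]]'
```

```text
t: 12.4
ee_pos: [0.479, -0.339, 0.0765]
ee_rot: [0.0, 0.725, 0.688, -0.0]
contact_force: [0.5, 1.1, -3.6]
finger_gap: 0.064
grip_force: 52.6
t: 12.7
ee_pos: [0.479, -0.3391, 0.0765]
ee_rot: [0.0, 0.725, 0.688, -0.0]
contact_force: [-2.0, 1.2, 1.9]
finger_gap: 0.0643
grip_force: 52.8
```

Floor felt at TCP z = 0.0765, with force going from −3.6 N to +1.9 N. Releasing and retreating upward.

```bash
python3 -m crank '[[0,0,0,0,0,0,0.7],[0,0,0,0,0,0,1],[0,0,0,0,0,0,1],[0,0,0,0,0,0,1],[0,0,0,0,0,0,1],[0,0,0.05,0,0,0,1],[0,0,0.12,0,0,0,1],[0,0,0.25,0,0,0,1],[0,0,0.4,0,0,0,1],[0,0.05,0.55,0,0,0,1],[0.04,0.18,0.6,0,0,0,1],[0.08,0.32,0.65,0,0,0,1]]'
python3 -m crank '[[0.05,0.15,0,0,0,0,1],[0.1,0.3,0,0,0,0,1],[0.1,0.3,0,0,0,0,1],[0.1,0.3,0,0,0,0,1]]'
python3 - <<'E'
from h import *
im,d,K,M=cam('wrist'); np.savez('w4.npz',im=im,d=d,K=K,M=M)
P=world(d,K,M);z=P[...,2]
p=P[(abs(z-.119)<.006)&(np.hypot(P[...,0]-.561,P[...,1]+.084)<.05)];print(len(p),p.min(0),p.max(0),cv2.minEnclosingCircle(p[:,:2].astype('float32')))
im2,d2,K2,M2=cam('side'); P=world(d2,K2,M2);z=P[...,2]
p=P[(abs(z-.119)<.006)&(np.hypot(P[...,0]-.4795,P[...,1]+.338)<.06)];print('placed',len(p),(p.min(0)+p.max(0))/2,p[:,2].mean())
p=P[(abs(z-.119)<.006)&(np.hypot(P[...,0]-.561,P[...,1]+.084)<.05)];print('side T2',len(p),p.min(0),p.max(0))
s=np.hstack([cv2.resize(im,(400,300)),cv2.resize(im2,(400,300))]); save('s4',s); print(r.read_state()['ee_pos'])
E
```

```text
t: 13.9
ee_pos: [0.5037, -0.2433, 0.2745]
ee_rot: [0.003, 0.726, 0.687, 0.001]
contact_force: [1.3, 0.7, 0.1]
finger_gap: 0.0852
grip_force: 0.0
t: 14.3
ee_pos: [0.5334, -0.1519, 0.2719]
ee_rot: [0.001, 0.724, 0.689, 0.0]
contact_force: [0.2, 0.1, -1.0]
finger_gap: 0.0854
grip_force: 0.0
4393 [ 0.52796827 -0.11548354  0.11314024] [ 0.59173951 -0.050953    0.12010903] ((0.5598730444908142, -0.08305837959051132), 0.032561350613832474)
placed 635 [ 0.47856308 -0.33961409  0.11766659] 0.11710602207440068
side T2 381 [ 0.52710682 -0.11622634  0.11348615] [ 0.59232824 -0.05293425  0.12180599]
[ 0.53283851 -0.15362547  0.27126242]
```

View pics/s4.png

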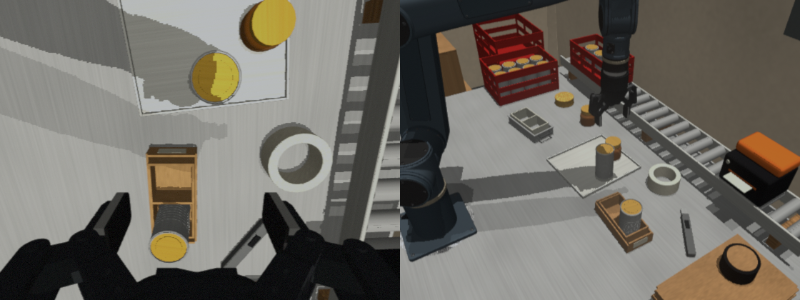

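The first tin stands upright in the far cell (lid in the right-hand picture at (630,207)). The second tin's lid is at (215,77) in the left-hand one. Moving to the second tin.

```bash
python3 -m crank '[[0.04,0.1,-0.08,0,0,0,1],[0.08,0.2,-0.2,0,0,0,1],[0.09,0.232,-0.33,0,0,0,1],[0.09,0.232,-0.43,0,0,0,1],[0.09,0.232,-0.43,0,0,0,1],[0.09,0.232,-0.43,0,0,0,1]]'
python3 - <<'E'
from h import *
weigh(16)
E
```

```text
t: 15.0
ee_pos: [0.5593, -0.0846, 0.1416]
ee_rot: [-0.001, 0.726, 0.688, -0.0]
contact_force: [0.1, 0.3, 1.1]
finger_gap: 0.0852
grip_force: 0.0
F [ 0.05416936 -0.04351794 -0.07957904] std [0.46180419 0.51703306 0.51307633] E [-3.77180790e+01  3.19054516e+01 -8.08352229e-04] pos [ 0.55988126 -0.0832568   0.14149938] t 15.8 gap 0.08535234393179146 0.0
```

```bash
python3 -m crank '[[0,0,-0.06,0,0,0,1],[0,0,-0.12,0,0,0,1],[0,0,-0.17,0,0,0,1],[0,0,-0.217,0,0,0,1],[0,0,-0.217,0,0,0,1],[0,0,-0.217,0,0,0,-1],[0,0,-0.217,0,0,0,-1],[0,0,-0.217,0,0,0,-1],[0,0,-0.217,0,0,0,-1],[0,0,-0.217,0,0,0,-1],[0,0,-0.217,0,0,0,-1],[0,0,-0.217,0,0,0,-1]]' 45; python3 -m crank '[[0,0,0.01,0,0,0,-1],[0,0,0.025,0,0,0,-1],[0,0,0.045,0,0,0,-1],[0,0,0.065,0,0,0,-1],[0,0,0.08,0,0,0,-1],[0,0,0.08,0,0,0,-1],[0,0,0.08,0,0,0,-1],[0,0,0.08,0,0,0,-1]]'
python3 - <<'E'
from h import *
weigh(30)
E
```

```text
t: 17.0
ee_pos: [0.5606, -0.0835, 0.0774]
ee_rot: [0.001, 0.725, 0.688, 0.0]
contact_force: [-0.2, -0.3, 3.4]
finger_gap: 0.0638
grip_force: 50.2
t: 17.8
ee_pos: [0.5597, -0.0833, 0.1002]
ee_rot: [-0.0, 0.725, 0.688, -0.0]
contact_force: [0.4, 0.1, -1.6]
finger_gap: 0.0641
grip_force: 50.2
F [ 0.02073601 -0.00270078 -2.45651193] std [0.47723679 0.58695184 0.55542301] E [-3.94868205e+01  3.30127157e+01  3.57300619e-03] pos [ 0.55994139 -0.08334353  0.10051816] t 19.3 gap 0.0639635684499547 50.17256319522858
```

About 2.45 N, or 250 g, so this one is short and goes to the steel pan, near cell (0.4617, 0.2778).

```bash
python3 -m crank '[[0,0,0.12,0,0,0,-1],[0,0,0.26,0,0,0,-1],[-0.02,0.05,0.36,0,0,0,-1],[-0.05,0.15,0.42,0,0,0.02,-1],[-0.09,0.28,0.45,0,0,0.04,-1],[-0.13,0.42,0.45,0,0,0.06,-1],[-0.17,0.56,0.45,0,0,0.074,-1],[-0.21,0.7,0.45,0,0,0.074,-1],[-0.25,0.82,0.45,0,0,0.074,-1],[-0.28,0.9,0.45,0,0,0.074,-1],[-0.28,0.9,0.45,0,0,0.074,-1],[-0.28,0.9,0.45,0,0,0.074,-1]]';python3 -m crank '[[-0.02,0.1,-0.05,0,0,0,-1],[-0.047,0.2,-0.1,0,0,0,-1],[-0.047,0.303,-0.2,0,0,0,-1],[-0.047,0.303,-0.28,0,0,0,-1],[-0.047,0.303,-0.33,0,0,0,-1],[-0.047,0.303,-0.345,0,0,0,-1],[-0.047,0.303,-0.345,0,0,0,-1],[-0.047,0.303,-0.345,0,0,0,-1]]'
python3 - <<'E'
from h import *
weigh(4)
im,d,K,M=cam('side'); im2=cam('scene')[0]; s=np.hstack([cv2.resize(im[110:230,110:250],(400,343)),cv2.resize(im2[130:230,340:460],(400,343))]); save('s5',s)
E
```

```text
t: 20.5
ee_pos: [0.4758, 0.1869, 0.2356]
ee_rot: [0.0, 0.64, 0.768, -0.0]
contact_force: [1.0, 0.8, -2.7]
finger_gap: 0.0644
grip_force: 50.9
t: 21.3
ee_pos: [0.463, 0.2771, 0.1335]
ee_rot: [0.001, 0.641, 0.767, 0.001]
contact_force: [0.2, 0.3, -2.6]
finger_gap: 0.0642
grip_force: 51.0
F [-0.12815091 -0.0346758  -2.56759615] std [0.4522443  0.5785256  0.30006663] E [-3.62638432e+01  3.30077899e+01 -4.95438291e-03] pos [0.46281424 0.27763634 0.13351796] t 21.5 gap 0.0644332289703197 50.99436342716217
```

View pics/s5.png

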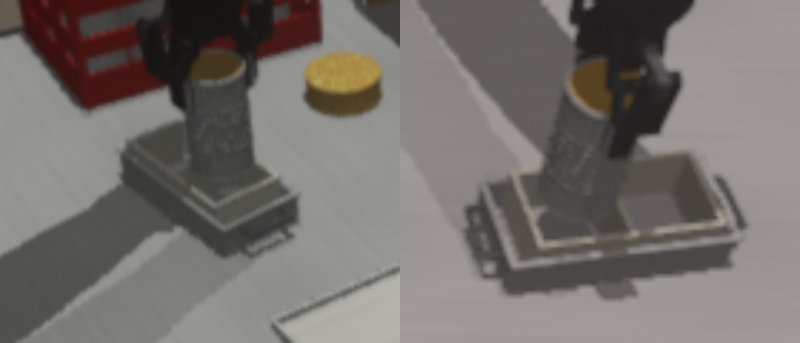

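The tin hangs upright over the pan's near cell. Lowering past the boards.

```bash
python3 -m crank '[[-0.003,0,-0.015,0,0,0,-1],[-0.003,0,-0.028,0,0,0,-1],[-0.003,0,-0.038,0,0,0,-1],[-0.003,0,-0.048,0,0,0,-1],[-0.003,0,-0.058,0,0,0,-1],[-0.003,0,-0.058,0,0,0,-1]]'
```

```text
t: 22.2
ee_pos: [0.4605, 0.2774, 0.1138]
ee_rot: [-0.0, 0.641, 0.768, -0.001]
contact_force: [0.9, -0.3, -3.1]
finger_gap: 0.064
grip_force: 51.0
```

```bash
python3 -m crank '[[0,0,-0.02,0,0,0,-1],[0,0,-0.04,0,0,0,-1],[0,0,-0.06,0,0,0,-1],[0,0,-0.08,0,0,0,-1],[0,0,-0.095,0,0,0,-1],[0,0,-0.102,0,0,0,-1],[0,0,-0.102,0,0,0,-1]]';  python3 -m crank '[[0,0,-0.005,0,0,0,-1],[0,0,-0.01,0,0,0,-1],[0,0,-0.01,0,0,0,-1],[0,0,-0.01,0,0,0,-1]]'
```

```text
t: 22.9
ee_pos: [0.4606, 0.2774, 0.0835]
ee_rot: [-0.0, 0.641, 0.768, -0.0]
contact_force: [-0.7, -0.4, -2.4]
finger_gap: 0.0641
grip_force: 51.0
t: 23.3
ee_pos: [0.461, 0.2776, 0.0811]
ee_rot: [0.0, 0.641, 0.768, 0.0]
contact_force: [-0.2, -0.7, -2.1]
finger_gap: 0.0638
grip_force: 51.0
```

Expected touch is at about 0.077.

```bash
python3 -m crank '[[0,0,-0.005,0,0,0,-1],[0,0,-0.009,0,0,0,-1],[0,0,-0.009,0,0,0,-1],[0,0,-0.009,0,0,0,-1]]';  python3 -m crank '[[0,0,-0.003,0,0,0,-1],[0,0,-0.003,0,0,0,-1],[0,0,-0.003,0,0,0,-1]]'
```

```text
t: 23.7
ee_pos: [0.4608, 0.2775, 0.0782]
ee_rot: [-0.0, 0.641, 0.768, -0.0]
contact_force: [0.7, -0.4, -2.8]
finger_gap: 0.064
grip_force: 51.0
t: 24.0
ee_pos: [0.4611, 0.2776, 0.0775]
ee_rot: [0.0, 0.641, 0.768, 0.0]
contact_force: [-0.1, -0.1, -2.8]
finger_gap: 0.064
grip_force: 51.3
```

```bash
python3 -m crank '[[0,0,-0.003,0,0,0,-1],[0,0,-0.003,0,0,0,-1],[0,0,-0.003,0,0,0,-1]]'
```

```text
t: 24.3
ee_pos: [0.4611, 0.2777, 0.0775]
ee_rot: [0.0, 0.641, 0.768, 0.0]
contact_force: [-3.4, -1.1, 4.5]
finger_gap: 0.0637
grip_force: 51.3
```

Floor felt at TCP z = 0.0775. Releasing and retreating.

```bash
python3 -m crank '[[0,0,0.001,0,0,0,0.7],[0,0,0.001,0,0,0,1],[0,0,0.001,0,0,0,1],[0,0,0.001,0,0,0,1],[0,0,0.001,0,0,0,1],[0,0,0.05,0,0,0,1],[0,0,0.12,0,0,0,1],[0,0,0.25,0,0,0,1],[0,0,0.4,0,0,0,1],[0,0,0.55,0,0,0,1],[0,0,0.6,0,0,0,1],[0,0,0.6,0,0,0,1]]'
python3 - <<'E'
from h import *
im2,d2,K2,M2=cam('side'); P=world(d2,K2,M2);z=P[...,2]; save('s6',im2)
for c in((.4795,-.339),(.4615,.278)):
    p=P[(abs(z-.119)<.006)&(np.hypot(P[...,0]-c[0],P[...,1]-c[1])<.06)];print(len(p),(p.min(0)+p.max(0))/2,p[:,2].mean(),p[:,2].std())
E
```

```text
t: 25.5
ee_pos: [0.4629, 0.2784, 0.2619]
ee_rot: [0.002, 0.641, 0.768, 0.004]
contact_force: [0.1, 0.3, -0.4]
finger_gap: 0.0855
grip_force: 0.0
632 [ 0.47842133 -0.33985811  0.1177647 ] 0.11715817243654202 0.00161848336314584
260 [0.45992184 0.27590713 0.11783006] 0.11746163631950375 0.0018937182592269318
```

View pics/s6.png

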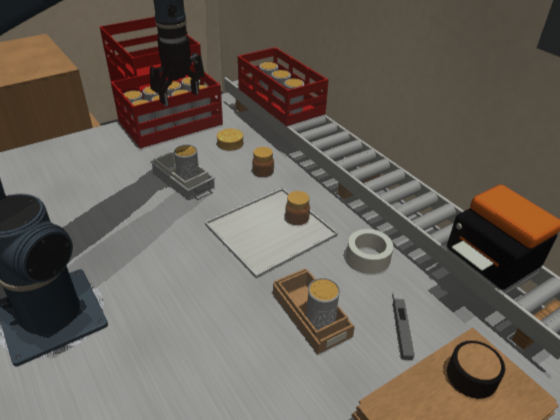

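Both tins stand upright in their cells (lids at (186,153) and (323,289)), the bystanders look untouched, and the hand is clear.

```bash
python3 -c "
from workcell import r
print(r.job_done())"
```

```text
the job is handed in; nothing more can be done
None
```

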